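# Lock the test tile's ring and gauge the glaze on its green spot

## Task

Turn the metal ring round the sloped glaze test tile by its black peg, anticlockwise seen from above, until its orange pointer stripe lines up with the orange lock mark. Then take the yellow gauge out of its wooden stand and gently set its red sprung tip on the black-ringed green spot of the tile, square to the sloping face, with the tip pressed about half way into the gauge, and finish while still holding it there. Do not turn the tile, press hard on it, or disturb the pots, jar, tub and brush around.

Things in the scene. Friction and masses are not known exactly. Their poses are not given: they have to be found in the camera images.
- chuck: Fixed grey tile chuck; origin under its centre, z up. Round foot 220 mm across, 10 mm thick; above it a 216 mm grey disc tilted 0.35 rad (20 degrees), facing up and towards the chuck's -x: face normal (-0.343, 0, 0.939), uphill (0.939, 0, 0.343) in its frame. Highest part of the disc about 100 mm above the table. It carries ring and tile.
- lock_ring (a joint): Angle (rad) of the captive aluminium ring (173 mm outside, 123 mm inside, 10 mm thick) about the normal through tile_center; grows anticlockwise seen from above; range 0 to 1.75. Its orange pointer, a 17 mm stripe across the ring at the black peg, meets the orange lock mark at 1.30, with no stop there; it stays where left; turning takes about 2 N at the peg.
- ring_peg (a point): Point on the axis of the ring's black upright round peg (14 mm diameter, standing 40 mm above the ring's top face, along the face normal), 25 mm above the ring's top face and 15 mm below the peg's top. Its z axis is the face normal. It moves on a circle of radius 73.5 mm about the normal through tile_center.
- lock_mark (a point): Fixed point on the ring's top face at the foot of the peg when the ring is locked, 73.5 mm from the tile's centre. The painted orange mark (19 x 17 mm) lies farther out on the same radius, on the grey disc. Axes as the chuck (z vertical).
- tile: White round glazed test tile, 118 mm across, 10 mm thick, inside the ring, its top flush with the ring's. Origin: centre of its underside; z is the face normal. It can turn in the chuck only with great force. Four dots 18 mm across, 32 mm from its centre: green with a black ring (the spot), orange, blue, yellow. Its turn differs each time.
- tile_center (a point): Centre of the tile's top face; z is the face normal, pointing up out of the tile.
- spot (a point): Centre of the black-ringed green spot, on the tile's top face; z is the face normal, pointing up out of the tile. The black ring is 24 mm across.
- stand: Fixed wooden block 75 x 75 x 75 mm in which the gauge stands. Origin: centre of its underside. In its top a round hole 22 mm wide, 70 mm deep.
- gauge: Yellow glaze gauge, 136 mm long, about 0.13 kg, upright and loose in the stand. Origin: end of its sprung tip when fully out; z along the gauge, away from the tip. Up z: tip 0-25 mm, nose 18 mm across 25-60, square body 24 x 24 mm (faces square to x and y) 60-130, cap 20 mm across to 136. The square body rests on the stand's top, 75 mm above the table; nose and tip hang 60 mm into the hole.
- gauge_grip (a point): Point on the gauge's axis 95 mm up from its origin, the middle of the yellow body; axes as the gauge.
- probe (a joint): How far the sprung tip is pressed into the gauge (m): 0 fully out, 0.014 fully in. Spring: 0.6 N to start, then 0.3 N per mm (2.7 N at 7 mm, half way).
- probe_tip (a point): The very end of the gauge's red round sprung tip (8 mm diameter); it moves along the gauge with the tip; axes as the gauge.
- glaze_jar: Green glass jar with white lid, 70 mm across, 100 mm high, loose; origin at the centre of its underside. Leave alone. It and the stand change sides from time to time.
- bowl: White bowl, 170 mm across, 110 mm high, loose; origin under its centre. Leave alone.
- water_tub: Clear plastic tub, 90 mm across, 65 mm high, loose; origin under its centre. Leave alone.
- beaker: White beaker, 80 mm across, 95 mm high, loose; origin under its centre. Leave alone.
- brush: Paint brush lying on the table to the right; origin at the middle of its underside. Leave alone.
There are look-alikes about, which are no part of the job. What is meant by the gauge is not pink or turquoise, and is the larger of those in its own colour.

How it is judged (in metres and radians):
On the way, in this order (a step that is already met when the one before it is completed fails the run):
1. the lock ring is turned to its lock mark and rests there, the gauge still in its stand (value of joint lock_ring between 1.2 and 1.4 rad and velocity of joint lock_ring between -0.1 and 0.1 rad/s and distance of gauge from where it was at the start of the episode below 0.02 m), for 0.2 s.
2. the gauge is lifted out of its stand in the fingers, the ring still locked (value of joint lock_ring between 1.2 and 1.4 rad and height (world z) of gauge above 0.075 m and contact force between gauge and the fingers above 3 N and contact force between gauge and stand below 0.1 N), for 0.1 s.
At the end, for the whole second after the job is handed in: Ring locked (1.30 +- 0.10 rad); gauge held in the fingers, at rest, clear of the stand; its tip within 9 mm of the green spot's centre, its axis within 0.15 rad of the tile's normal, the sprung tip pressed 3 to 11 mm in, with 0.8 to 6 N on the tile (value of joint lock_ring between 1.2 and 1.4 rad and distance between probe_tip and spot below 0.009 m and angle between the z axis of gauge and the z axis of spot, either way round below 0.15 rad and value of joint probe between 0.003 and 0.011 m and contact force between gauge and tile between 0.8 and 6 N and contact force between gauge and the fingers above 3 N and contact force between gauge and stand below 0.1 N and contact force between gauge and chuck below 6 N and linear speed of gauge below 0.02 m/s); the arm keeps its last pose, push and grip.
It fails at once if a bystander (jar, bowl, tub, beaker or brush) is shifted by more than 30 mm (distance of any of glaze_jar, bowl, water_tub, beaker, brush from where it was at the start of the episode above 0.03 m).
It fails at once if the tile is turned in the chuck (distance of spot from where it was at the start of the episode above 0.006 m).
It fails at once if the gauge is pressed hard on the tile (contact force between gauge and tile above 15 N).
It fails at once if the fingers press hard on the tile (contact force between the fingers and tile above 15 N).
It also fails if it takes over 58 s, if anything falls off the work surface, if the arm or the gripper's body presses on something with over 40 N, if the wrist force passes 120 N, or if a joint passes its speed limit or range.

## Robot

A 6-joint arm with a two-finger parallel gripper is mounted at the origin on the work surface. World frame = base frame: x ahead of the robot, y to its left, z up, the work surface at z = 0. Lengths are in m, angles in degrees, forces in N, time in s.
With the tool pointing down it reaches from about 0.3 to 0.75 m from the base axis. Payload 8.5 kg.
Tool frame: the origin (TCP) lies at the very end of the fingers, on their centre line; the grasp point (between the pads) lies 19 mm behind it (env.grasp_offset is the distance from the TCP to the grasp point, in m); y points along the fingers, z is the direction in which the jaws open and shut, and the axes are right-handed (so a half turn about y gives the same grasp; the last joint's range is limited). The gripper opens to 85 mm and grips with 20 to 120 N. Pads are 22 mm wide; open, the fingers measure 114 mm over their backs; the gripper's body (76 mm by 85 mm) begins 54 mm behind the grasp point. The pads swing forward as they close: fully open they stand 13 mm farther back than shut.
Start: joints at [-88.596, 21.807, 74.336, -0, 83.858, -12.336], TCP at [0.131, -0.534, 0.231] pointing down, gripper open.
Joint ranges: [-178.18, 178.18], [-50.72, 133.34], [12.68, 142.11], [-81.47, 261.47], [9.98, 163.14], [-165.26, 165.26]. Speed limits (degrees/s): [136.94, 136.94, 180, 180, 180, 180].

## Interface

Orientations are given as a 3x3 rotation matrix whose columns are the frame's x, y, z axes.
In Python, from rig import env gives the robot as it stands. The module is installed in compiled form; this text tells all that it offers.
- The arm moves only by the shell command python3 -m pendant 'ROWS' [FORCE]. ROWS is JSON, a list of rows, each a list of 3 entries, a list of its own where there are three numbers: the shift along the world's x, y, z as a fraction of full scale, then the turn about the world's z as a fraction of full scale, then the opening, from 0 (shut) to 1 (fully open). A call has 1 to 12 rows; each row shifts and turns the commanded pose from where the row before left it; what a row does not reach is not made up. Full scale, the value 1, is 30 mm for a shift and 5 degrees for a turn. A row lasts 1/12 s, in which the tool goes at most 41.7 mm and 7.16 degrees, less where a joint would pass 70% of its speed; a pose out of reach is approached as far as the arm can. A call with a number of a shift or a turn outside -1 to 1 is refused whole. A call with a gripper value outside its range is refused whole. The fingers move at their own pace and stop on an object; FORCE is the grip in N (left out, the last holds). Time passes only in rows, so rows that do not move let the fingers close. It gives the time, the measured TCP pose, the force and the opening at its end, in the units of the state.
- env.observe(): the state, without advancing time (a new reading comes with each control period).
- env.get_image(name): name is "scene" or "top"; returns (picture, depth): 384x512x3 uint8, red, green, blue; 384x512 float32, m along the optical axis (not along the pixel's ray), 0 where there is no reading.
- env.camera_model(name): a dict with "camera_matrix" (3x3 intrinsics, pixels), "R" (3x3) and "t" (3): a world point X has camera coordinates R X + t. Camera axes: x right, y down, z forward; pixel columns grow to the right and rows downward; lengths in m; the calibration is good to about 2 mm. A picture is of the moment at which its call begins. camera_model takes no time and is no camera call.
- env.close_job(): hands the job in, once; it reports no verdict.
The state is a dict: "time_s": time; "q": joint angles; "qvel": joint speeds; "joint_efforts": joint torques, N m; "position": TCP position; "tool_rot": TCP orientation; "ft_force": force on the tool from outside, world axes, zero at the start; "wrist_torque": the same for the moment, N m; "grip_width": finger opening in m.
Only numpy, scipy, OpenCV 4.12 (cv2) and the standard library are available. Lean on these libraries where they do the work, as an engineer would, in place of code of your own. Each camera call takes 0.05 s, during which the arm holds its last target.

## Working session

There is one attempt and no reset: what is moved stays moved. The work goes in short steps, Python scripts to look and compute and a shell command to move; the robot and the scene stay as the last step left them, time stands still between calls to the robot, and variables do not carry over. Pictures are saved under pics/ and viewed, and the job is handed in when it is done.

```bash
mkdir -p pics; cat > h.py <<'E'
import numpy as np, cv2
from rig import env
def grab(n):
    im,d=env.get_image(n); np.savez(f'/tmp/{n}.npz',im=im,d=d); return im,d
def load(n):
    z=np.load(f'/tmp/{n}.npz'); return z['im'],z['d']
def save(im,f): cv2.imwrite('pics/'+f,cv2.cvtColor(im,cv2.COLOR_RGB2BGR))
def cm(n):
    m=env.camera_model(n); return [np.array(m[k],float) for k in('camera_matrix','R','t')]
def back(n,u,v,z):   # depth to world
    K,R,t=cm(n); u,v,z=map(np.asarray,(u,v,z))
    c=np.stack([(u-K[0,2])/K[0,0]*z,(v-K[1,2])/K[1,1]*z,z],-1); return (c-t)@R
def ray(n,u,v):
    K,R,t=cm(n); d=R.T@np.array([(u-K[0,2])/K[0,0],(v-K[1,2])/K[1,1],1]); return -R.T@t,d
def onplane(n,u,v,p,nn):
    o,d=ray(n,u,v); return o+d*(np.dot(np.array(p)-o,nn)/np.dot(d,nn))
def proj(n,X):
    K,R,t=cm(n); c=K@(R@np.array(X)+t); return c[:2]/c[2]
E
python3 - <<'E'
from h import *
for n in('scene','top'):
    im,d=grab(n); save(im,n+'0.png'); K,R,t=cm(n); print(n,K.round(1).tolist(),(-R.T@t).round(3),R.round(2).tolist())
print(env.observe(),env.grasp_offset)
E
```

```text
scene [[347.4, 0.0, 253.0], [0.0, 347.4, 190.7], [0.0, 0.0, 1.0]] [1.228 0.179 0.816] [[-0.39, 0.92, -0.01], [0.65, 0.27, -0.71], [-0.65, -0.29, -0.7]]
top [[475.4, 0.0, 249.6], [0.0, 475.4, 190.8], [0.0, 0.0, 1.0]] [ 0.281 -0.094  1.68 ] [[-0.03, -1.0, -0.0], [-0.99, 0.03, -0.16], [0.16, -0.0, -0.99]]
{'time_s': 0.1, 'q': array([-8.85941477e+01,  2.18369134e+01,  7.43799958e+01,  1.34721869e-04,
        8.38590465e+01, -1.23358154e+01]), 'qvel': array([ 0.08267842, -0.01826852, -0.04474831, -0.01712479,  0.04682134,
        0.05621254]), 'joint_efforts': array([ 4.14511829e-03, -4.49222374e+01, -2.31657618e+01, -1.47589776e-04,
        3.65875705e-03,  8.09730736e-07]), 'position': array([ 0.13064074, -0.53397991,  0.230778  ]), 'tool_rot': array([[-9.71376689e-01, -3.01874055e-05,  2.37544367e-01],
       [-2.37544197e-01,  1.32533556e-03, -9.71375827e-01],
       [-2.85502680e-04, -9.99999121e-01, -1.29457091e-03]]), 'ft_force': array([0.45586996, 0.07954479, 0.64814231]), 'wrist_torque': array([-0.00979721, -0.023883  ,  0.01786686]), 'grip_width': 0.08522747220987006} 0.0187
```

View pics/scene0.png

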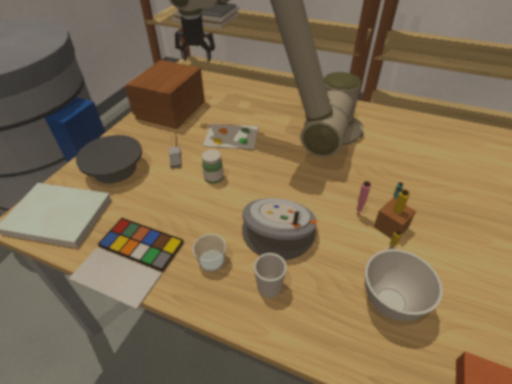

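View pics/top0.png

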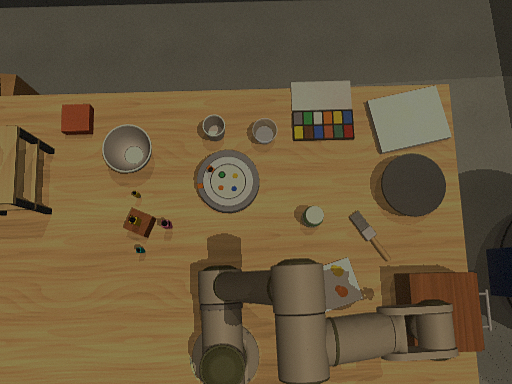

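```bash
python3 - <<'E'
from h import *
im,d=load('top'); a=cv2.resize(im[135:265,110:270],None,fx=5,fy=5,interpolation=cv2.INTER_CUBIC); save(a[:600],'topz.png')
a=cv2.resize(im[135:255,110:270],None,fx=5,fy=5,interpolation=cv2.INTER_CUBIC);save(a,'topz.png')
im,d=load('scene'); a=cv2.resize(im[170:290,230:440],None,fx=3.8,fy=3.8,interpolation=cv2.INTER_CUBIC); save(a,'scz.png')
E
```

```text
(no output)
```

View pics/topz.png

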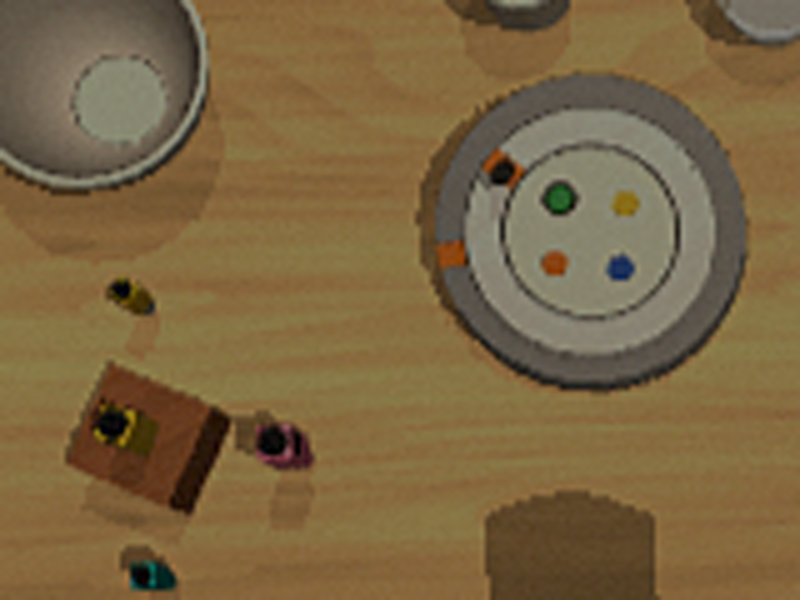

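View pics/scz.png

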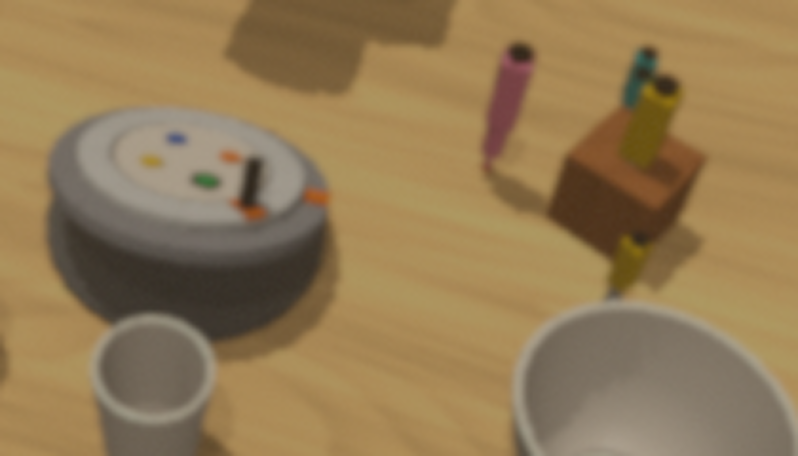

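```bash
cat > m.py <<'E'
from h import *
P={}
for n in('top','scene'):
    im,d=load(n); v,u=np.mgrid[:384,:512]; P[n]=back(n,u,v,d)
def fit(X):
    c=X.mean(0); _,_,V=np.linalg.svd(X-c); nn=V[2]*np.sign(V[2,2]); return c,nn
E
python3 - <<'E'
from m import *
# top: tile ellipse centre approx px
im,d=load('top')
v,u=np.mgrid[:384,:512]
cu,cv_=110+590/5,135+232/5
m=(np.hypot(u-cu,v-cv_)<22)&(d>0)&(np.hypot(u-210,v-169)>7)
X=P['top'][m]; c,nn=fit(X)
for _ in range(3):
    r=(X-c)@nn; X=X[abs(r)<2.5*r.std()+1e-4]; c,nn=fit(X)
print('top plane',c.round(4),nn.round(3),np.std((X-c)@nn), 'tilt',np.degrees(np.arccos(nn[2])))
ims,ds=load('scene')
cu,cv_=230+190/3.8,170+165/3.8
m=(((u-cu)/23)**2+((v-cv_)/9)**2<1)&(ds>0)
Y=P['scene'][m]; c2,n2=fit(Y)
for _ in range(3):
    r=(Y-c2)@n2; Y=Y[abs(r)<2.5*r.std()+1e-4]; c2,n2=fit(Y)
print('scene plane',c2.round(4),n2.round(3),np.std((Y-c2)@n2), 'offset of top c',(c-c2)@n2)
# colours HSV in top
for n in('top','scene'):
    im,_=load(n); hsv=cv2.cvtColor(im,cv2.COLOR_RGB2HSV)
    for name,lo,hi in(('green',(45,100,30),(80,255,255)),('blue',(100,110,30),(125,255,255)),('orange',(4,150,90),(13,255,255)),('yellow',(19,130,60),(30,255,255)),('pink',(150,60,40),(178,255,255)),('teal',(82,100,30),(97,255,255))):
        k=cv2.inRange(hsv,lo,hi); N,l,s,ce=cv2.connectedComponentsWithStats(k)
        for i in range(1,N):
            if s[i,4]>=6 and (110<ce[i][0]<270 and 130<ce[i][1]<265 if n=='top' else 230<ce[i][0]<440 and 170<ce[i][1]<290): print(n,name,ce[i].round(1),s[i])
E
```

```text
top plane [ 0.5827 -0.0277  0.0713] [-0.343 -0.023  0.939] 0.0036168820265326668 tilt 20.11835128215623
scene plane [ 0.5978 -0.0223  0.0767] [-0.342 -0.02   0.939] 0.0009353371276294936 offset of top c 0.00023299980662928193
top green [221.6 174.4] [219 172   6   6  25]
top blue [233.7 188.3] [232 187   5   4  15]
top orange [208.2 166.6] [207 165   4   4   8]
top orange [212.5 170. ] [212 168   2   5   6]
top orange [199.8 185.4] [197 183   6   6  20]
top orange [220.5 187.5] [219 186   4   4  16]
top orange [138.5 221.6] [124 208  28  28 315]
top yellow [153.  132.2] [147 131  13   3  24]
top yellow [165.2 132.5] [161 132   9   2  16]
top yellow [177.3 132.8] [171 132  15   2  17]
top yellow [243.6 143. ] [236 136  15  16  81]
top yellow [191.2 138.8] [184 138  16   2  20]
top yellow [227.4 140.6] [224 138   7   7  23]
top yellow [233.5 138.7] [232 138   4   2   6]
top yellow [161.3 143.6] [151 141  23   5  42]
top yellow [194.3 146.7] [185 141  23  12 124]
top yellow [225.4 147.9] [219 145  14   6  29]
top yellow [155.4 149.2] [153 148   7   3  12]
top yellow [171.6 149. ] [167 1
[... 3135 characters left out ...]
 262.4] [151 261   8   4  18]
top yellow [260.8 261.9] [252 261  19   3  26]
top yellow [170.7 264. ] [162 262  18   4  38]
top pink [167.3 224.8] [162 220  10   8  39]
top teal [141.  250.2] [138 248   7   5  21]
scene green [283.8 217.3] [282 217   4   2   6]
scene orange [389.5 204.3] [387 203   6   4  11]
scene orange [393.6 216.1] [381 207  27  19 125]
scene orange [408.2 213.4] [403 209  11  10  51]
scene orange [312.7 221.3] [310 220   6   4  15]
scene orange [295.8 224.9] [293 223   6   4  14]
scene yellow [401.2 201.6] [393 191  19  23 229]
scene yellow [269.5 212. ] [268 211   4   3   6]
scene yellow [395.1 239.1] [389 232  13  15 128]
scene pink [365.4 187.7] [363 186   6   5  18]
```

```bash
python3 - <<'E'
from m import *
c=np.array([0.5978,-.0223,.0767]); n=np.array([-.343,-.021,.939]); n/=np.linalg.norm(n)
D={k:onplane('top',u,v,c,n) for k,u,v in(('g',221.6,174.4),('b',233.7,188.3),('o',220.5,187.5),('y',234.7,175.2))}
tc=np.mean(list(D.values()),0); print('centre',tc.round(4))
for k in D: print(k,D[k].round(4),np.linalg.norm(D[k]-tc).round(4))
print('scene green',onplane('scene',283.8,217.3,c,n).round(4))
ts=onplane('scene',283.8,217.3,c,n)
h=np.hypot(n[0],n[1]); xu=np.array([-n[0],-n[1],0]); xu/=np.linalg.norm(xu)
e1=xu-n*(xu@n); e1/=np.linalg.norm(e1); e2=np.cross(n,e1)
def ang(X): d=X-tc; return np.hypot(d@e1,d@e2), np.arctan2(d@e2,d@e1)
for nm,u,v in(('mark',199.8,185.4),('stripe',210.2,168.5)):
    X=onplane('top',u,v,c,n); print(nm,X.round(4),ang(X))
for nm,u,v in(('mark',312.7,221.3),('stripe',295.8,224.9)):
    X=onplane('scene',u,v,c,n); print(nm,X.round(4),ang(X))
# peg: dark blob top
im,d=load('top'); g=im.max(2)
k=np.zeros_like(g); k[163:176,203:217]=(g[163:176,203:217]<50)
vv,uu=np.nonzero(k); print('peg dark px',uu.mean(),vv.mean(),len(uu)); Xt=onplane('top',uu.mean(),vv.mean(),c+n*.04,n); print('peg top',Xt.round(4),ang(Xt))
k=np.zeros_like(g); k[208:228,122:145]=(g[208:228,122:145]<45)
vv,uu=np.nonzero(k); print('cap px',uu.mean(),vv.mean(),len(uu)); print('gauge cap',onplane('top',uu.mean(),vv.mean(),[0,0,.151],[0,0,1]).round(4))
ims,_=load('scene'); g=ims.max(2); k=np.zeros_like(g); k[186:200,396:414]=(g[186:200,396:414]<60)
vv,uu=np.nonzero(k);print('cap scene',uu.mean(),vv.mean(),len(uu),onplane('scene',uu.mean(),vv.mean(),[0,0,.148],[0,0,1]).round(4))
# stand depth points
pt=P['top']; reg=(pt[...,2]>.06)&(pt[...,2]<.085); s=np.zeros_like(reg);s[200:245,118:160]=1; reg&=s
print('stand top pts',reg.sum(),pt[reg].mean(0).round(4)); r=cv2.minAreaRect(pt[reg][:,:2].astype(np.float32)*1000); print(r)
E
```

```text
centre [ 0.5847 -0.0238  0.0719]
g [ 0.6079 -0.004   0.0808] 0.0318
b [ 0.5615 -0.0439  0.0629] 0.032
o [0.5651 0.0015 0.0653] 0.0327
y [ 0.6043 -0.0488  0.0785] 0.0325
scene green [ 0.6117 -0.0024  0.0822]
mark [0.5736 0.0723 0.07  ] (np.float64(0.09674592449531733), np.float64(1.628340790567228))
stripe [0.6279 0.0342 0.089 ] (np.float64(0.07427660141127994), np.float64(0.8383236000786835))
mark [0.5893 0.075  0.0758] (np.float64(0.09900743618616448), np.float64(1.4560946060566293))
stripe [0.6318 0.0386 0.0905] (np.float64(0.08039065544866876), np.float64(0.8323702922879268))
peg dark px 209.94444444444446 169.55555555555554 18
peg top [0.616  0.032  0.1272] (np.float64(0.07447157993977743), np.float64(0.8069307406963886))
cap px 131.96428571428572 219.53571428571428 28
gauge cap [0.4529 0.2841 0.151 ]
cap scene 401.25 190.41666666666666 12 [0.453  0.2761 0.148 ]
stand top pts 419 [0.4527 0.2805 0.0748]
((454.15423583984375, 283.5812072753906), (77.55095672607422, 75.08897399902344), 64.95233917236328)
```

```bash
python3 - <<'E'
from m import *
im,d=load('top'); a=cv2.resize(im[200:262,110:180],None,fx=9,fy=9,interpolation=cv2.INTER_NEAREST); a=np.clip(a.astype(float)*1.7,0,255).astype(np.uint8); save(a,'stz.png')
im,d=load('scene'); a=cv2.resize(im[178:252,350:430],None,fx=8,fy=8,interpolation=cv2.INTER_NEAREST);a=np.clip(a.astype(float)*1.3,0,255).astype(np.uint8); save(a,'sts.png')
E
```

```text
(no output)
```

View pics/stz.png

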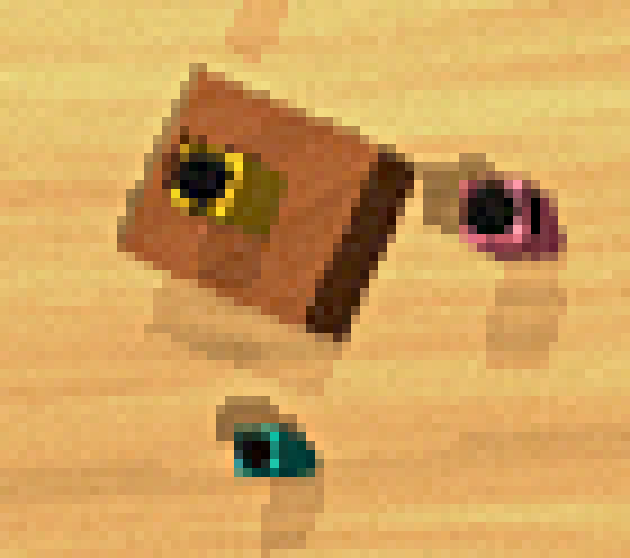

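View pics/sts.png

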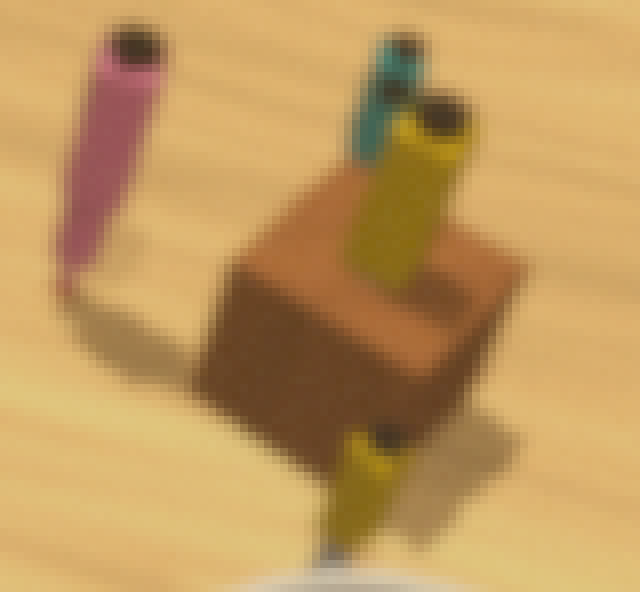

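```bash
cat > g.py <<'E'
from h import *
c=np.array([0.5978,-.0223,.0767]); n=np.array([-.343,-.021,.939]); n/=np.linalg.norm(n)
tc=np.array([.5855,-.0235,.0722])
xu=np.array([-n[0],-n[1],0]); xu/=np.linalg.norm(xu)
e1=xu-n*(xu@n); e1/=np.linalg.norm(e1); e2=np.cross(n,e1)
def ang(X): d=X-tc; return np.round((np.hypot(d@e1,d@e2), np.arctan2(d@e2,d@e1), d@n),4)
def tri(a,b):
    o1,d1=ray('top',*a); o2,d2=ray('scene',*b)
    s=np.linalg.lstsq(np.stack([d1,-d2],1),o2-o1,rcond=None)[0]; p,q=o1+d1*s[0],o2+d2*s[1]; return (p+q)/2,np.linalg.norm(p-q)
def ringpt(th,h): return tc+.0735*(np.cos(th)*e1+np.sin(th)*e2)+h*n
def jaw(th): t=-np.sin(th)*e1+np.cos(th)*e2; return np.degrees(np.arctan2(t[1],t[0]))
E
python3 - <<'E'
from g import *
for nm,a,b in(('mark',(199.8,185.4),(313,221.5)),('green',(221.6,174.4),(283.8,217.3))):
    X,e=tri(a,b); print(nm,X.round(4),e.round(4),ang(X))
pt={n:np.load(f'/tmp/{n}.npz')['d'] for n in('top','scene')}
for nm,cam,u,v in(('mark','top',199,185),('mark','scene',313,221)):
    X=back(cam,u,v,pt[cam][v,u]); print('depth',nm,cam,X.round(4),ang(X))
for nm,u,v in(('mark',199.8,185.4),('scenemark',313,221.5)):
    cam='scene' if 'scene' in nm else 'top'
    for h in(0,-.005,-.01): print(nm,h,ang(onplane(cam,u,v,c+h*n,n)))
th0=.82
for th in(.82,1.6): print(th,ringpt(th,.02).round(4),ringpt(th,.0).round(4),jaw(th).round(1))
E
```

```text
mark [0.5755 0.0735 0.0593] 0.0003 [ 0.0978  1.6552 -0.0108]
green [ 0.6084 -0.0036  0.0782] 0.0005 [ 0.0308  0.6422 -0.0026]
depth mark top [0.5755 0.0752 0.0677] [ 0.0993  1.6238 -0.0028]
depth mark scene [0.5788 0.074  0.0652] [ 0.0978  1.6026 -0.0063]
mark 0 [ 0.0965  1.6374 -0.    ]
mark -0.005 [ 0.097   1.6457 -0.005 ]
mark -0.01 [ 0.0976  1.6539 -0.01  ]
scenemark 0 [ 0.0997  1.4586 -0.    ]
scenemark -0.005 [ 0.0984  1.5495 -0.005 ]
scenemark -0.01 [ 0.098  1.642 -0.01 ]
0.82 [0.6224 0.0326 0.1082] [0.6292 0.033  0.0894] 138.7
1.6 [0.5721 0.0493 0.0902] [0.579  0.0497 0.0715] -174.7
```

```bash
python3 -m pendant '[[[0.68,0.78,0],0.6,0.45],[[0.68,0.78,0],0.6,0.45],[[0.68,0.78,0],0.6,0.45],[[0.68,0.78,0],0.6,0.45],[[0.68,0.78,0],0.6,0.45],[[0.68,0.78,0],0.6,0.45],[[0.68,0.78,0],0.6,0.45],[[0.68,0.78,0],0.6,0.45],[[0.68,0.78,0],0.6,0.45],[[0.68,0.78,0],0.6,0.45],[[0.68,0.78,0],0.6,0.45],[[0.68,0.78,0],0.4,0.45]]' && python3 -m pendant '[[[0.68,0.78,0],0,0.45],[[0.68,0.78,0],0,0.45],[[0.68,0.78,0],0,0.45],[[0.68,0.78,0],0,0.45],[[0.68,0.78,0],0,0.45],[[0.68,0.78,0],0,0.45],[[0.68,0.78,0],0,0.45],[[0.68,0.78,0],0,0.45],[[0.68,0.78,-0.2],0,0.45],[[0.68,0.78,-0.2],0,0.45],[[0.68,0.78,-0.4],0,0.45],[[0,0,0],0,0.45]]'; python3 -c "
from h import *;s=env.observe();z=s['tool_rot'][:,2];print(s['time_s'],s['position'],np.degrees(np.arctan2(z[1],z[0])),s['grip_width'],s['ft_force'])"
```

```text
time_s: 1.1
position: [0.3761, -0.252, 0.2312]
tool_rot: [[-0.658, -0.0, 0.753], [-0.753, 0.0, -0.658], [-0.0, -1.0, -0.0]]
ft_force: [-0.6, -0.2, -0.4]
grip_width: 0.0384
time_s: 2.1
position: [0.6011, 0.0078, 0.2043]
tool_rot: [[-0.657, -0.003, 0.754], [-0.754, 0.002, -0.657], [0.001, -1.0, -0.004]]
ft_force: [-0.3, -0.3, 0.2]
grip_width: 0.0385
2.1 [0.60113419 0.00778763 0.20425334] -41.047347553500074 0.038546676100577555 [-0.27254131 -0.29836177  0.22747309]
```

```bash
python3 -m pendant '[[[0.35,0.41,0],0,0.45],[[0.35,0.41,0],0,0.45],[[0,0,-0.4],0,0.45],[[0,0,-0.4],0,0.45],[[0,0,-0.4],0,0.45],[[0,0,0],0,0.45]]'; python3 -c "
from h import *
for n in('scene','top'):
    im,d=grab(n);
    a=im[180:260,230:340] if n=='scene' else im[135:215,170:280]
    save(cv2.resize(a,None,fx=7,fy=7,interpolation=cv2.INTER_CUBIC),n+'1.png')
"
```

```text
time_s: 2.6
position: [0.6196, 0.0285, 0.1687]
tool_rot: [[-0.66, -0.005, 0.752], [-0.752, 0.001, -0.66], [0.003, -1.0, -0.004]]
ft_force: [-1.1, -0.5, 0.3]
grip_width: 0.0386
```

View pics/scene1.png

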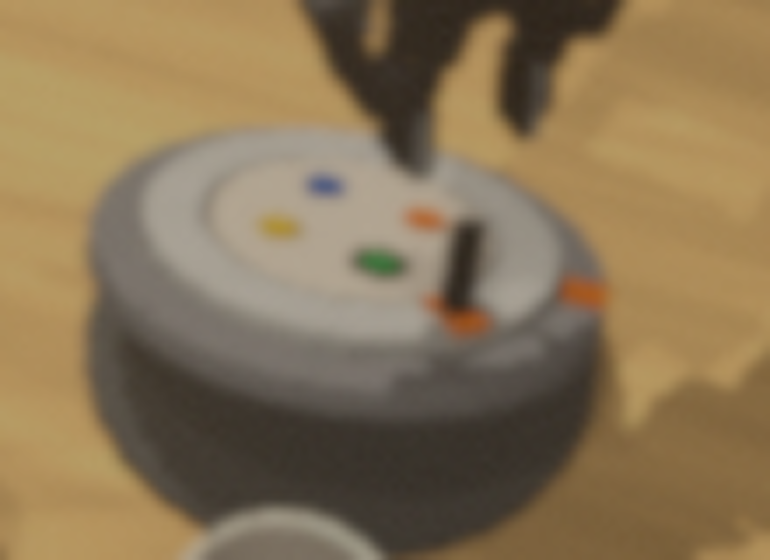

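```bash
python3 -m pendant '[[[0.05,0.14,-0.5],0,0.45],[[0,0,-0.5],0,0.45],[[0,0,-0.5],0,0.45],[[0,0,-0.5],0,0.45],[[0,0,0],0,0.45]]'; python3 -c "
from h import *
for n in('scene','top'):
    im,d=grab(n);
    a=im[180:260,230:340] if n=='scene' else im[135:215,170:280]
    save(cv2.resize(a,None,fx=7,fy=7,interpolation=cv2.INTER_CUBIC),n+'2.png')
from g import *
s=env.observe();print(s['position'],s['ft_force'])
prev=ringpt(.82,.02)
for th in np.linspace(.82,1.64,9)[1:]:
    p=ringpt(th,.02); print(th.round(3),((p-prev)/.03).round(2),p.round(4),jaw(th).round(1)); prev=p
"
```

```text
time_s: 3.12
position: [0.6214, 0.0327, 0.1095]
tool_rot: [[-0.66, -0.004, 0.752], [-0.752, 0.0, -0.66], [0.002, -1.0, -0.003]]
ft_force: [-0.6, -0.1, 0.0]
grip_width: 0.0384
[0.62265158 0.03256181 0.11222708] [ 0.28084545 -0.21945937  0.32809521]
0.922 [-0.19  0.15 -0.07] [0.6167 0.0371 0.1062] 144.6
1.025 [-0.2   0.13 -0.07] [0.6106 0.041  0.1041] 150.6
1.128 [-0.21  0.11 -0.08] [0.6041 0.0442 0.1018] 156.7
1.23 [-0.22  0.08 -0.08] [0.5974 0.0466 0.0994] 162.8
1.332 [-0.23  0.06 -0.08] [0.5905 0.0484 0.0969] 169.0
1.435 [-0.23  0.03 -0.08] [0.5835 0.0493 0.0944] 175.2
1.537 [-0.24  0.01 -0.09] [0.5764 0.0495 0.0918] -178.5
1.64 [-0.23 -0.02 -0.09] [0.5694 0.049  0.0892] -172.3
```

View pics/scene2.png

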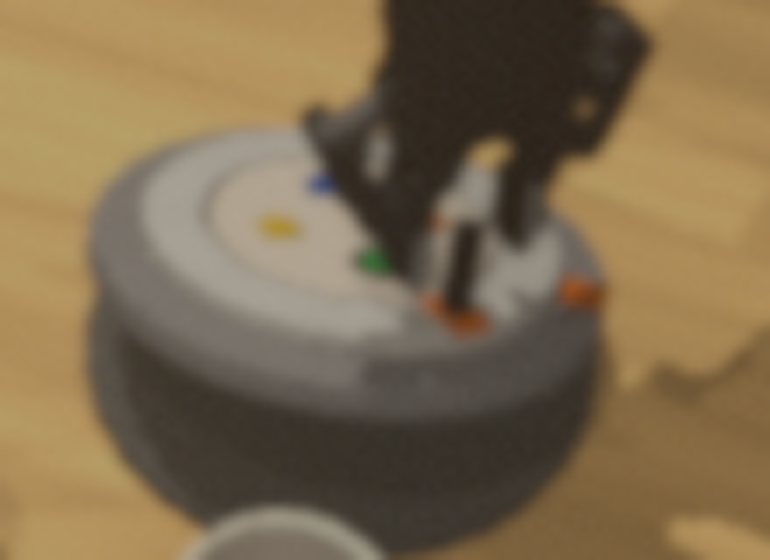

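```bash
python3 -m pendant '[[[0,0,-0.1],0,0.28],[[0,0,0],0,0.28],[[0,0,0],0,0.28]]' && python3 -m pendant '[[[-0.14,0.11,-0.05],0.88,0.28],[[-0.145,0.1,-0.05],0.88,0.28],[[-0.145,0.09,-0.055],0.88,0.28],[[-0.15,0.075,-0.06],0.88,0.28],[[-0.155,0.06,-0.06],0.88,0.28],[[-0.16,0.05,-0.06],0.88,0.28],[[-0.165,0.04,-0.06],0.88,0.28],[[-0.17,0.03,-0.06],0.88,0.28],[[-0.17,0.015,-0.06],0.88,0.28],[[-0.175,0,-0.065],0.88,0.28],[[-0.17,-0.02,-0.065],0.88,0.28],[[0,0,0],0,0.28]]'; cat > look.py <<'E'
from g import *
import sys
t=sys.argv[1]
for n in('scene','top'):
    im,d=grab(n);
    a=im[180:260,230:340] if n=='scene' else im[135:215,170:280]
    save(cv2.resize(a,None,fx=7,fy=7,interpolation=cv2.INTER_CUBIC),n+t+'.png')
s=env.observe();z=s['tool_rot'][:,2];print(s['time_s'],s['position'],s['ft_force'],s['grip_width'],np.degrees(np.arctan2(z[1],z[0])))
E
python3 look.py 3
```

```text
time_s: 3.47
position: [0.6226, 0.0327, 0.1091]
tool_rot: [[-0.66, 0.001, 0.752], [-0.752, -0.0, -0.66], [-0.001, -1.0, 0.001]]
ft_force: [-0.2, 0.5, 0.5]
grip_width: 0.0243
time_s: 4.47
position: [0.5698, 0.0492, 0.0895]
tool_rot: [[0.127, 0.001, 0.992], [-0.992, -0.0, 0.127], [0.0, -1.0, 0.001]]
ft_force: [0.1, 0.2, 0.8]
grip_width: 0.0242
4.5667 [0.57021761 0.0492667  0.08946199] [0.33622502 0.66878154 0.04651338] 0.02362233665351951 6.99972171654211
```

View pics/scene3.png

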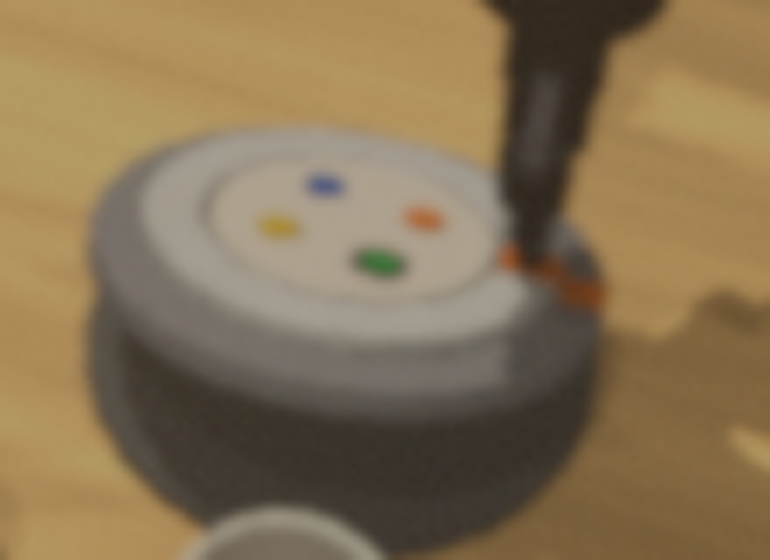

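View pics/top3.png

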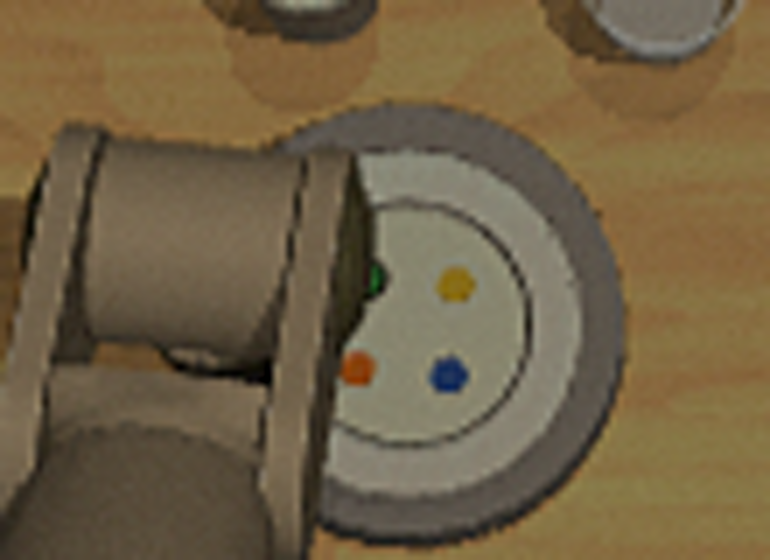

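```bash
python3 -m pendant '[[[0,0,0],0,0.45],[[0,0,0.2],0,0.45],[[0,0,0.9],0,0.45],[[-0.3,0.3,0.9],0,0.45],[[-0.9,0.9,0.9],0,0.45],[[-0.9,0.9,0],0,0.45],[[-0.9,0.9,0],0,0.45],[[-0.5,0.9,0],0,0.45],[[0,0.9,0],0,0.45],[[0,0.9,0],0,0.45]]';python3 look.py 4
```

```text
time_s: 5.4
position: [0.4671, 0.2187, 0.1741]
tool_rot: [[0.123, 0.001, 0.992], [-0.992, 0.0, 0.123], [-0.0, -1.0, 0.001]]
ft_force: [0.4, -0.6, -1.0]
grip_width: 0.0382
5.5 [0.46754198 0.22021483 0.17366033] [ 0.53907182 -0.95899726  0.46584599] 0.038352890451668224 7.292415641892478
```

View pics/top4.png

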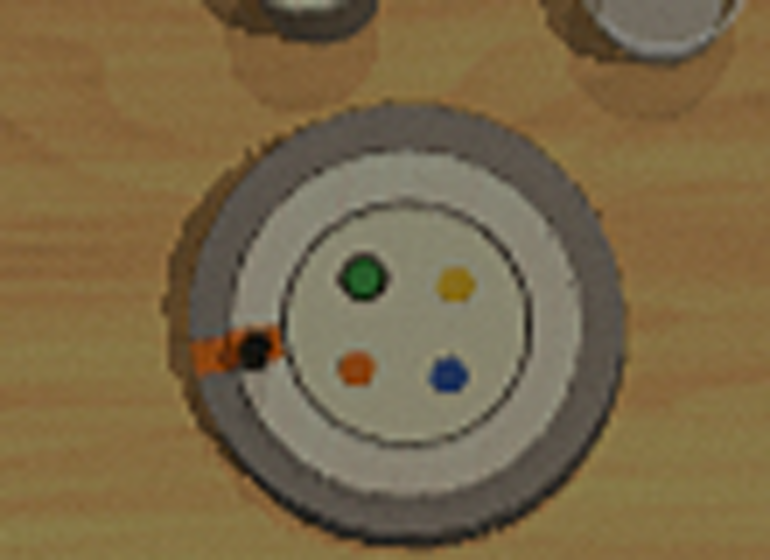

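View pics/scene4.png

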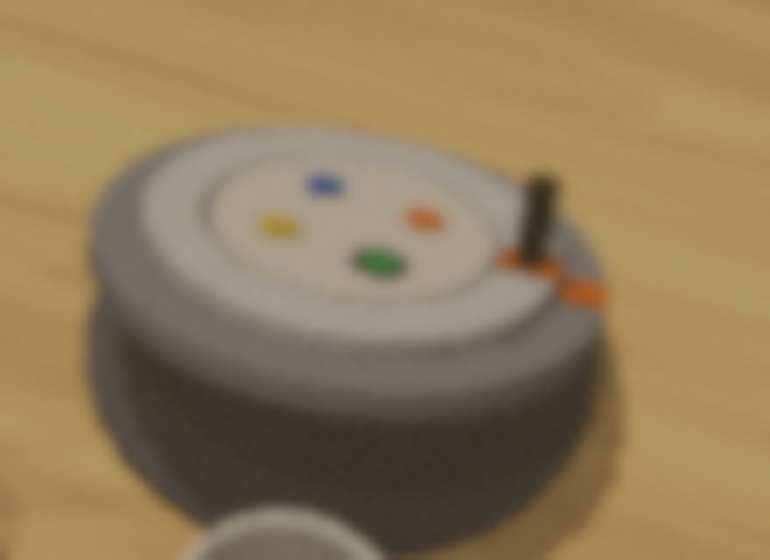

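```bash
python3 -m pendant '[[[-0.05,0.2,0.2],1,0.7],[[-0.05,0.2,0.2],1,0.7],[[-0.05,0.2,0.1],1,0.7],[[-0.05,0.2,0],1,0.7],[[-0.05,0.2,0],1,0.7],[[-0.05,0.2,0],1,0.7],[[-0.05,0.2,0],1,0.7],[[-0.05,0.2,0],1,0.7],[[-0.05,0.2,0],1,0.7],[[0,0.2,0],1,0.7],[[0,0.1,0],1,0.7],[[0,0,0],1,0.7]]';python3 - <<'E'
from g import *
im,_=grab('scene'); save(cv2.resize(im[160:260,340:450],None,fx=6,fy=6,interpolation=cv2.INTER_CUBIC),'scene5.png')
s=env.observe();z=s['tool_rot'][:,2];print(s['time_s'],s['position'],np.degrees(np.arctan2(z[1],z[0])),s['q'])
E
```

```text
time_s: 6.5
position: [0.4546, 0.2802, 0.1883]
tool_rot: [[0.923, 0.0, 0.385], [-0.385, -0.0, 0.923], [0.0, -1.0, -0.0]]
ft_force: [-0.5, 0.1, -0.5]
grip_width: 0.0597
6.55 [0.45465621 0.27999842 0.18832078] 67.62559125939772 [ 1.89197343e+01  2.22553036e+01  8.11221557e+01 -1.09925552e-02
  7.66200650e+01 -4.87033139e+01]
```

View pics/scene5.png

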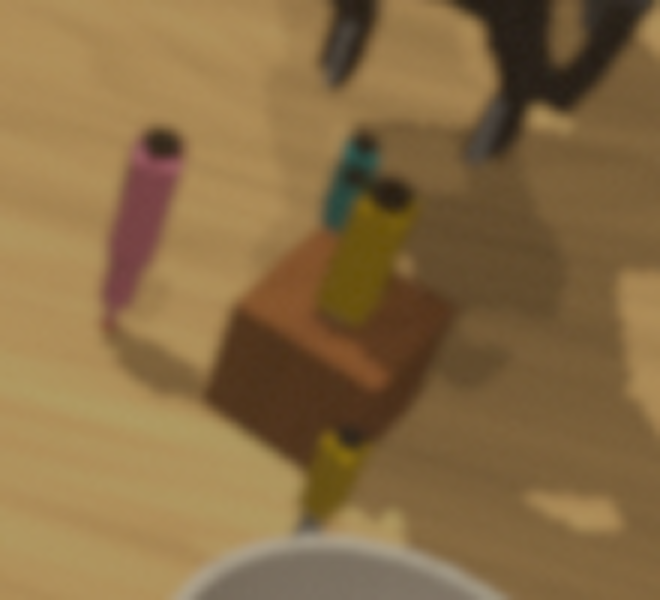

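```bash
python3 - <<'E'
from g import *
print(tri((132,219.5),(405.3,191.7)))
print(onplane('scene',405.3,191.7,[0,0,.151],[0,0,1]))
E
python3 -m pendant '[[[-0.03,0.12,-0.4],0,0.7],[[0,0,-0.7],0,0.7],[[0,0,-0.7],0,0.7],[[0,0,-0.7],0,0.7],[[0,0,-0.7],0,0.7],[[0,0,0],0,0.7]]'
```

```text
(array([0.4533954 , 0.28586721, 0.14721141]), np.float64(0.0019078335444728633))
[0.45746791 0.28621576 0.151     ]
time_s: 7.05
position: [0.4521, 0.2827, 0.089]
tool_rot: [[0.92, -0.006, 0.391], [-0.391, -0.002, 0.92], [-0.005, -1.0, -0.005]]
ft_force: [-1.3, -0.4, -0.3]
grip_width: 0.0596
```

```bash
python3 -m pendant '[[[0.05,0.06,0.07],0,0.2],[[0,0,0],0,0.2],[[0,0,0],0,0.2],[[0,0,0],0,0.2],[[0,0,0],0,0.2],[[0,0,0],0,0.2]]' 30; python3 - <<'E'
from g import *
im,_=grab('scene'); save(cv2.resize(im[140:260,340:450],None,fx=5,fy=5,interpolation=cv2.INTER_CUBIC),'scene6.png')
s=env.observe();z=s['tool_rot'][:,2];print(s['time_s'],s['position'],np.degrees(np.arctan2(z[1],z[0])),s['grip_width'],s['ft_force'])
E
```

```text
time_s: 7.55
position: [0.456, 0.2859, 0.0958]
tool_rot: [[0.921, 0.003, 0.389], [-0.389, 0.001, 0.921], [0.003, -1.0, 0.002]]
ft_force: [0.3, -0.1, 7.2]
grip_width: 0.0235
7.6 [0.45595216 0.28595028 0.09581035] 67.12942931902114 0.02352550887387718 [ 0.50168185 -0.83305441  7.08500971]
```

View pics/scene6.png

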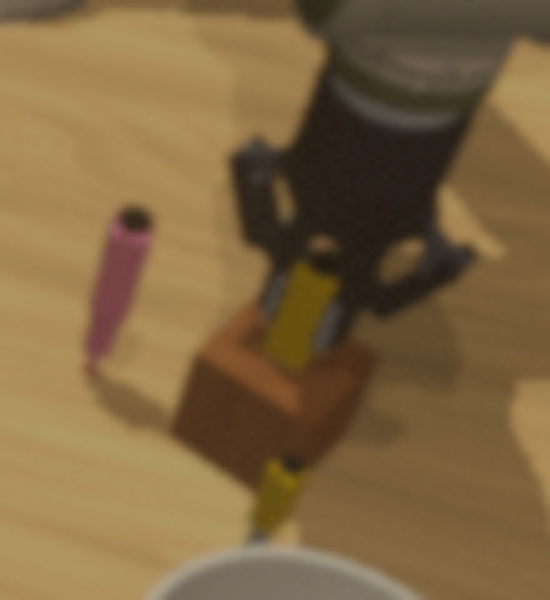

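```bash
python3 -m pendant '[[[0,0,0.3],0,0.2],[[0,0,0.4],0,0.2],[[0,0,0.4],0,0.2],[[0,0,0.33],0,0.2],[[0,0,0],0,0.2]]' 30; cat > lk.py <<'E'
from g import *
import sys
im,_=grab('scene'); save(cv2.resize(im[120:250,340:450],None,fx=4.6,fy=4.6,interpolation=cv2.INTER_CUBIC),'scene%s.png'%sys.argv[1])
s=env.observe();z=s['tool_rot'][:,2];print(s['time_s'],s['position'],np.degrees(np.arctan2(z[1],z[0])),s['grip_width'],s['ft_force'])
E
python3 lk.py 7
```

```text
time_s: 8.02
position: [0.4557, 0.286, 0.1394]
tool_rot: [[0.921, 0.004, 0.389], [-0.389, 0.001, 0.921], [0.003, -1.0, 0.003]]
ft_force: [0.1, -0.3, -1.4]
grip_width: 0.0234
8.0667 [0.45530492 0.28585707 0.13809794] 67.13976094364398 0.023330614380150296 [-0.03558841 -0.49161634 -1.34455475]
```

View pics/scene7.png

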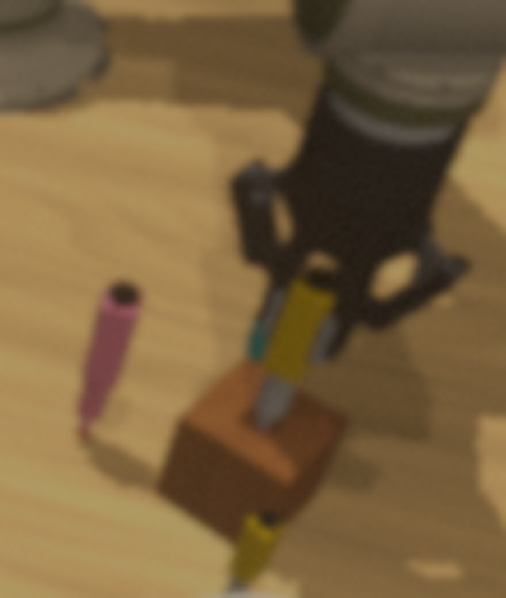

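```bash
python3 -m pendant '[[[-0.15,0.065,0],0,0.2],[[-0.15,0.065,0],0,0.2],[[-0.15,0.065,0],0,0.2],[[-0.1,0.04,0],0,0.2]]' 20; python3 lk.py 8;  python3 -m pendant '[[[-0.15,0.065,0],0,0.2],[[-0.15,0.065,0],0,0.2],[[-0.1,0.04,0],0,0.2]]' ; python3 lk.py 9
```

```text
time_s: 8.4
position: [0.4382, 0.2928, 0.1367]
tool_rot: [[0.922, 0.0, 0.388], [-0.388, -0.001, 0.922], [0.001, -1.0, -0.001]]
ft_force: [4.4, -1.9, -2.9]
grip_width: 0.0238
8.45 [0.43773497 0.29299562 0.13678341] 67.17250591612414 0.02383655905668203 [ 2.21960422 -1.67921059 -0.72000833]
time_s: 8.7
position: [0.4261, 0.2981, 0.137]
tool_rot: [[0.921, 0.0, 0.388], [-0.388, -0.0, 0.921], [0.0, -1.0, 0.0]]
ft_force: [4.9, -1.3, -2.8]
grip_width: 0.0235
8.75 [0.42569225 0.2982601  0.13706576] 67.16943698351788 0.023642630255792576 [ 1.89172642 -2.06829304  0.38925245]
```

View pics/scene9.png

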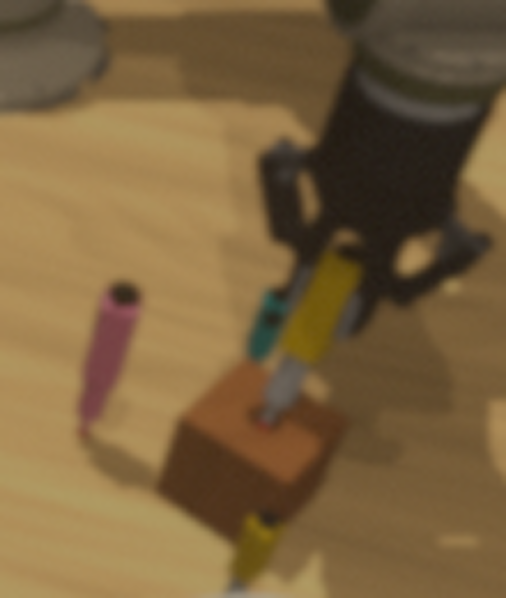

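```bash
python3 -m pendant '[[[-0.12,0.05,0],0,0.2],[[-0.06,0.025,0],0,0.2],[[0,0,0],0,0.2]]'; python3 -m pendant '[[[0,0,0],0,0.1],[[0,0,0],0,0.1],[[0,0,0.5],0,0.1],[[0,0,0.5],0,0.1],[[0,0,0.5],0,0.1],[[0,0,0.5],0,0.1],[[0,0,0.5],0,0.1],[[0,0,0.5],0,0.1],[[0,0,0],0,0.1],[[0,0,0],0,0.1]]' 80; python3 lk.py a; python3 - <<'E'
from h import *
im,d=grab('top'); save(cv2.resize(im[170:270,90:190],None,fx=6,fy=6,interpolation=cv2.INTER_CUBIC),'topa.png')
E
```

```text
time_s: 9.0
position: [0.4208, 0.3003, 0.1372]
tool_rot: [[0.922, 0.0, 0.388], [-0.388, 0.0, 0.922], [-0.0, -1.0, 0.0]]
ft_force: [2.5, -0.8, -0.3]
grip_width: 0.0236
time_s: 9.83
position: [0.4207, 0.3002, 0.2268]
tool_rot: [[0.921, -0.001, 0.388], [-0.388, 0.0, 0.921], [-0.001, -1.0, 0.0]]
ft_force: [-0.4, 0.3, -1.4]
grip_width: 0.0234
9.8833 [0.42042592 0.30003793 0.22604865] 67.1420354279017 0.0233488204026372 [-0.81919579  0.93079877 -2.73945288]
```

View pics/scenea.png

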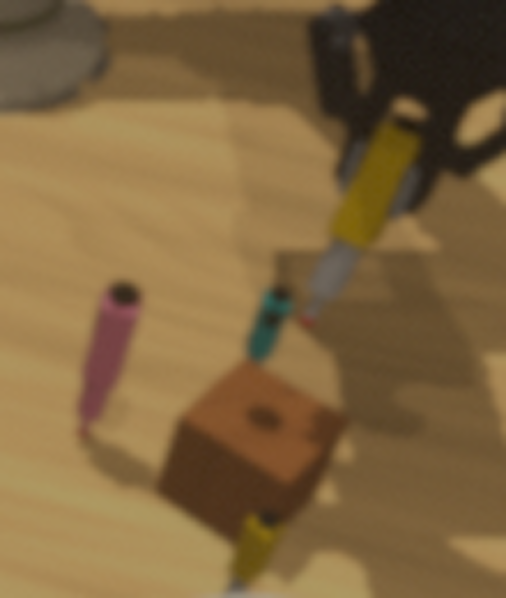

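View pics/topa.png

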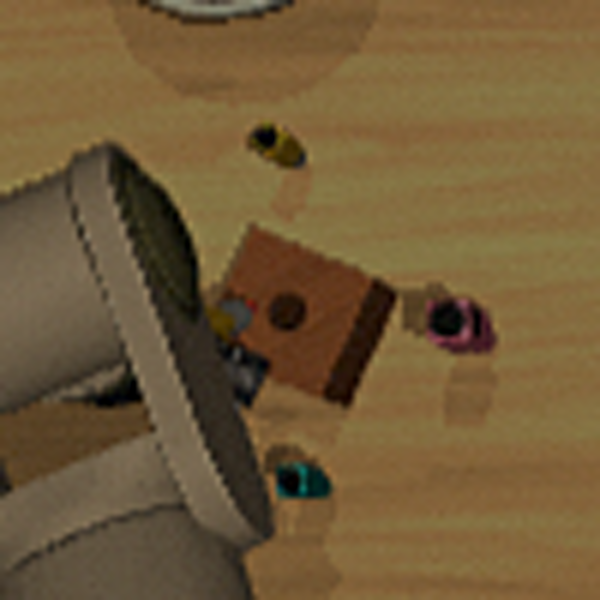

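```bash
python3 - <<'E'
from g import *
for nm,(u0,v0,u1,v1) in {'top':(126,208,144,230),'scene':(395,180,415,198)}.items():
    im,_=load(nm); p=im[v0:v1,u0:u1].astype(int); r=p[...,0]-np.maximum(p[...,1],p[...,2])
    hsv=cv2.cvtColor(im[v0:v1,u0:u1],cv2.COLOR_RGB2HSV); m=((hsv[...,0]<7)|(hsv[...,0]>172))&(hsv[...,1]>120)&(r>35)
    vv,uu=np.nonzero(m); print(nm,uu+u0,vv+v0, r[m], uu.mean()+u0,vv.mean()+v0)
T,e=tri((132,220),(407,189.8)); print(T.round(4),e)
G=np.array([.4205,.3001,.2448]); d=G-T; u=np.array([-.921,.389,0]); print(np.linalg.norm(d), np.degrees(np.arctan2(d@u,d[2])), d@np.array([.389,.921,0]))
for t in(15,18,20,22,25):
    a=np.cos(np.radians(t))*np.array([0,0,1])+np.sin(np.radians(t))*u
    print(t,[ (proj('scene',G+s*a)).round(1).tolist() for s in(-.0996,.036)],proj('top',G-.0996*a).round(1))
im,_=load('scene'); save(cv2.resize(im[135:200,395:445],None,fx=12,fy=9,interpolation=cv2.INTER_NEAREST),'scb.png')
E
```

```text
top [131 132] [220 221] [84 63] 131.5 220.5
scene [] [] [] nan nan
[0.4511 0.2865 0.1527] 0.00575684073871361
0.09798390106482822 19.981657409124296 0.0006593313498709228
15 [[407.0, 189.6], [429.7, 145.4]] [130.3 222.3]
18 [[406.3, 190.1], [430.0, 145.3]] [130.8 220.8]
20 [[405.8, 190.4], [430.1, 145.2]] [131.1 219.9]
22 [[405.3, 190.6], [430.3, 145.1]] [131.4 218.9]
25 [[404.6, 191.0], [430.5, 145.1]] [131.8 217.4]<stdin>:5: RuntimeWarning: Mean of empty slice.
  ret = ret.dtype.type(ret / rcount)
```

View pics/scb.png

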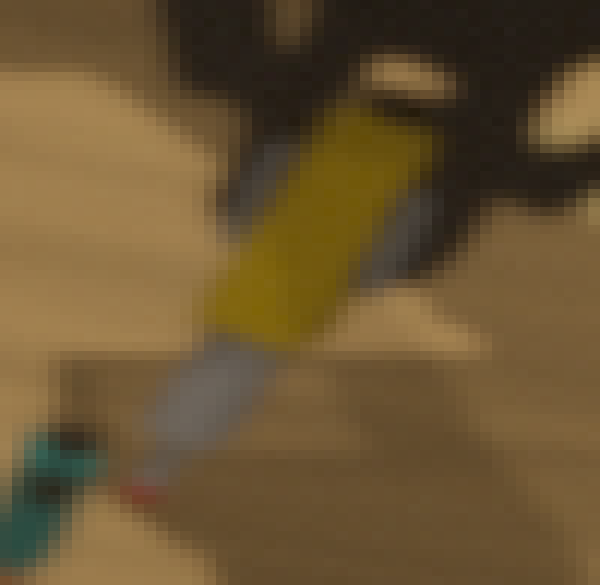

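```bash
python3 -m pendant '[[[0.41,-0.85,0],0.44,0.1],[[0.41,-0.85,0],0.44,0.1],[[0.41,-0.85,0],0.44,0.1],[[0.41,-0.85,0],0.44,0.1],[[0.41,-0.85,0],0.44,0.1],[[0.41,-0.85,0],0.44,0.1],[[0.41,-0.85,0],0.44,0.1],[[0.41,-0.85,0],0.44,0.1],[[0.41,-0.85,0],0.44,0.1],[[0.41,-0.85,0],0.44,0.1],[[0.41,-0.85,0],0.44,0.1],[[0.41,-0.85,0],0.44,0.1]]' 80; python3 -m pendant '[[[0,0,-0.4],0,0.1],[[0,0,-0.4],0,0.1],[[0,0,-0.4],0,0.1],[[0,0,-0.4],0,0.1],[[0,0,0],0,0.1],[[0,0,0],0,0.1]]';python3 look.py b
```

```text
time_s: 10.93
position: [0.5687, -0.0071, 0.2256]
tool_rot: [[0.998, -0.003, -0.064], [0.064, 0.001, 0.998], [-0.003, -1.0, 0.001]]
ft_force: [-0.1, -0.0, -1.3]
grip_width: 0.0231
time_s: 11.43
position: [0.5682, -0.0058, 0.178]
tool_rot: [[0.998, -0.003, -0.062], [0.062, 0.001, 0.998], [-0.003, -1.0, 0.001]]
ft_force: [-0.0, 0.5, -1.7]
grip_width: 0.023
11.5333 [ 0.56887394 -0.00584858  0.17932868] [ 1.0137171  -0.61856583 -1.78270135] 0.023532025164051156 93.54387243332333
```

View pics/sceneb.png

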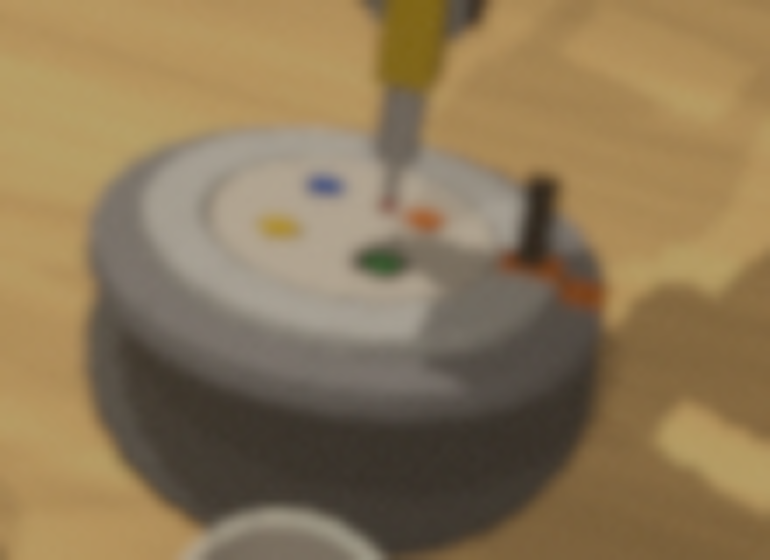

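View pics/topb.png

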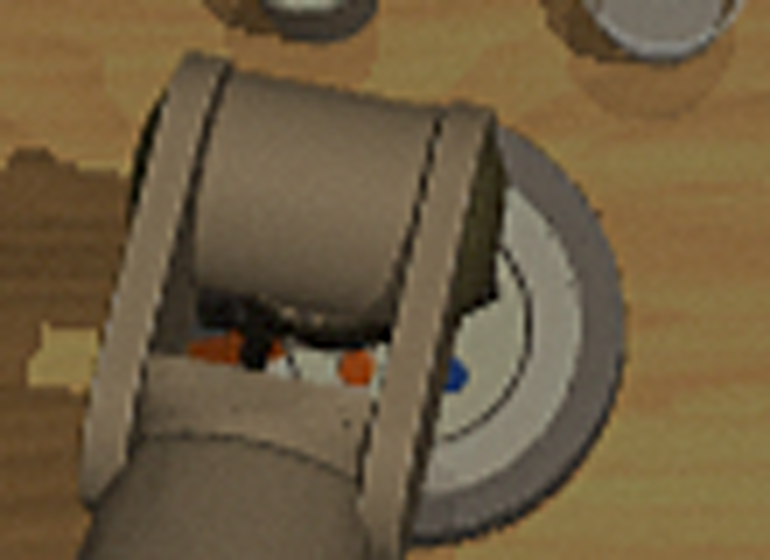

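```bash
python3 - <<'E'
from g import *
T=np.array([.6027,-.0037,.1055]); S=np.array([.609,-.0035,.0807]); print('plane dist S',(S-tc)@n,'tip h',(T-tc)@n)
print('tip pred px',proj('scene',T),'tip obs 285.4,209.4; spot pred',proj('scene',S),'obs 284.1 217.5; top',proj('top',S),'obs 221.7 174.6')
im,_=load('scene'); save(cv2.resize(im[195:230,265:310],None,fx=16,fy=16,interpolation=cv2.INTER_NEAREST),'scc.png')
for d in np.eye(3)*.01: print(proj('scene',T+d)-proj('scene',T))
E
```

```text
plane dist S -0.0004990471621853405 tip h 0.024955658421161462
tip pred px [284.87583358 209.33103144] tip obs 285.4,209.4; spot pred [283.72960221 216.87009949] obs 284.1 217.5; top [221.44677253 174.09818513] obs 221.7 174.6
[-1.22036089  2.49309473]
[3.43600946 1.03243021]
[ 0.18968464 -2.46264448]
```

View pics/scc.png

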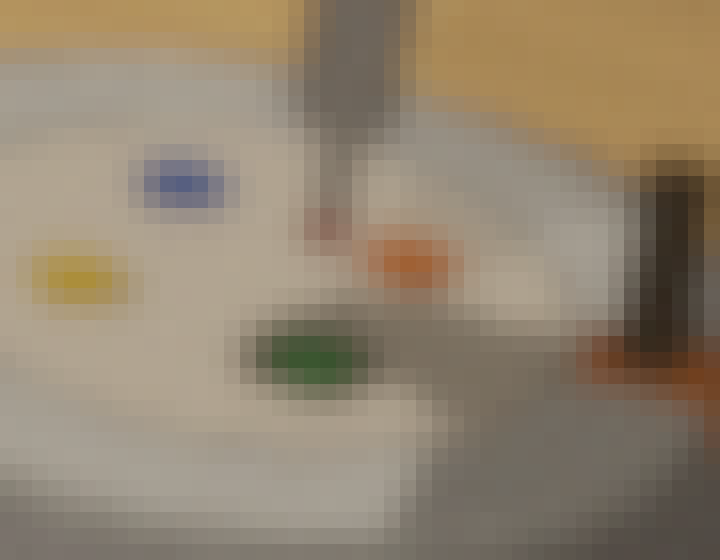

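```bash
python3 -m pendant '[[[0.04,0,-0.175],0,0.1],[[0.04,0,-0.175],0,0.1],[[0.04,0,-0.175],0,0.1],[[0.04,0,-0.175],0,0.1],[[0,0,0],0,0.1],[[0,0,0],0,0.1],[[0,0,0],0,0.1]]';python3 look.py c; python3 - <<'E'
from g import *
im,_=load('scene'); save(cv2.resize(im[195:230,265:310],None,fx=16,fy=16,interpolation=cv2.INTER_NEAREST),'scd.png')
E
```

```text
time_s: 12.12
position: [0.5736, -0.0059, 0.1581]
tool_rot: [[0.998, 0.0, -0.062], [0.062, -0.0, 0.998], [0.0, -1.0, -0.0]]
ft_force: [0.5, -0.1, -1.1]
grip_width: 0.0232
12.2167 [ 0.57362042 -0.00590044  0.15832704] [-0.47790597  0.68054797 -1.5586542 ] 0.023076698434706083 93.54024214396523
```

View pics/scd.png

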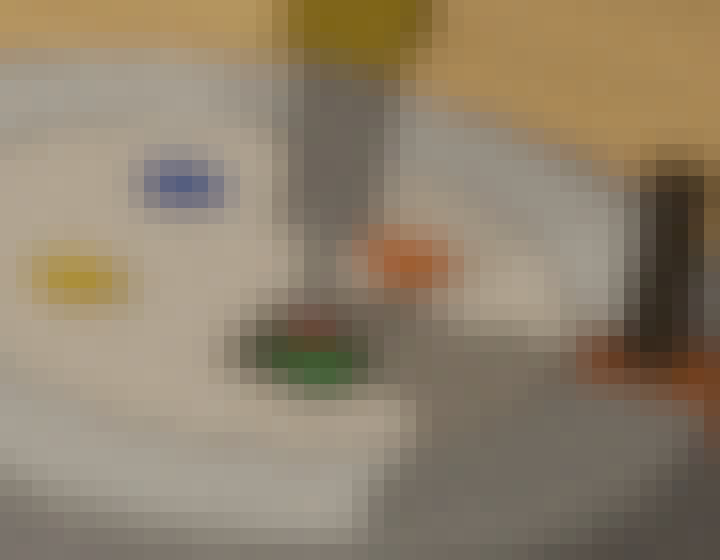

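```bash
for i in 1; do python3 -m pendant '[[[0.023,0,-0.063],0,0.1],[[0.023,0,-0.063],0,0.1],[[0.023,0,-0.063],0,0.1],[[0,0,0],0,0.1],[[0,0,0],0,0.1],[[0,0,0],0,0.1]]';python3 look.py d;done
python3 -m pendant '[[[0.023,0,-0.063],0,0.1],[[0,0,0],0,0.1],[[0,0,0],0,0.1]]';python3 look.py e
python3 -m pendant '[[[0.023,0,-0.063],0,0.1],[[0,0,0],0,0.1],[[0,0,0],0,0.1]]';python3 look.py f
```

```text
time_s: 12.72
position: [0.5756, -0.0059, 0.1525]
tool_rot: [[0.998, 0.0, -0.062], [0.062, -0.0, 0.998], [0.0, -1.0, -0.0]]
ft_force: [-0.9, 0.0, 0.5]
grip_width: 0.0235
12.8167 [ 0.57561447 -0.00588948  0.15250101] [-0.86946943  0.36090387  0.03897556] 0.023255786638880928 93.5379350149961
time_s: 13.07
position: [0.5763, -0.0059, 0.1504]
tool_rot: [[0.998, -0.0, -0.062], [0.062, 0.0, 0.998], [-0.0, -1.0, 0.0]]
ft_force: [-0.3, -0.1, 0.8]
grip_width: 0.023
13.1667 [ 0.57631133 -0.00587852  0.15052845] [-1.13808783  1.64676994  0.29349296] 0.022808760896962404 93.53745107623503
time_s: 13.42
position: [0.577, -0.0059, 0.1485]
tool_rot: [[0.998, -0.0, -0.062], [0.062, 0.0, 0.998], [-0.0, -1.0, 0.0]]
ft_force: [-0.3, 0.3, 1.5]
grip_width: 0.023
13.5167 [ 0.57696885 -0.00590058  0.1486165 ] [-0.66930879  0.87426963  0.7767742 ] 0.022913542102352052 93.53741736875513
```

```bash
for i in 1 2 3 4 5 6; do python3 -m pendant '[[[0,0,0],0,0.1],[[0,0,0],0,0.1]]' | grep -E "pos|ft";done; python3 look.py g;python3 - <<'E'
from g import *
im,_=load('scene'); save(cv2.resize(im[170:230,255:315],None,fx=10,fy=10,interpolation=cv2.INTER_NEAREST),'sce.png')
E
```

```text
position: [0.577, -0.0059, 0.1486]
ft_force: [-0.5, 0.2, 1.9]
position: [0.577, -0.0059, 0.1486]
ft_force: [-0.4, 1.0, 0.2]
position: [0.577, -0.0059, 0.1486]
ft_force: [-0.8, 1.2, 1.4]
position: [0.577, -0.0059, 0.1486]
ft_force: [-0.4, 0.7, 1.2]
position: [0.577, -0.0059, 0.1486]
ft_force: [-0.3, 0.2, 1.0]
position: [0.577, -0.0059, 0.1486]
ft_force: [-0.6, 0.1, 1.9]
14.6167 [ 0.57696911 -0.00588786  0.14857741] [-0.45220292  0.77819966  1.53532928] 0.023034806783526613 93.53844409834159
```

View pics/sce.png

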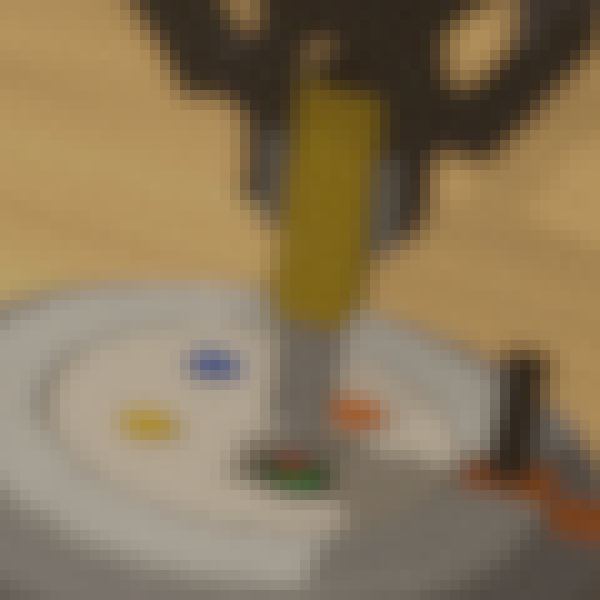

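View pics/sceneg.png

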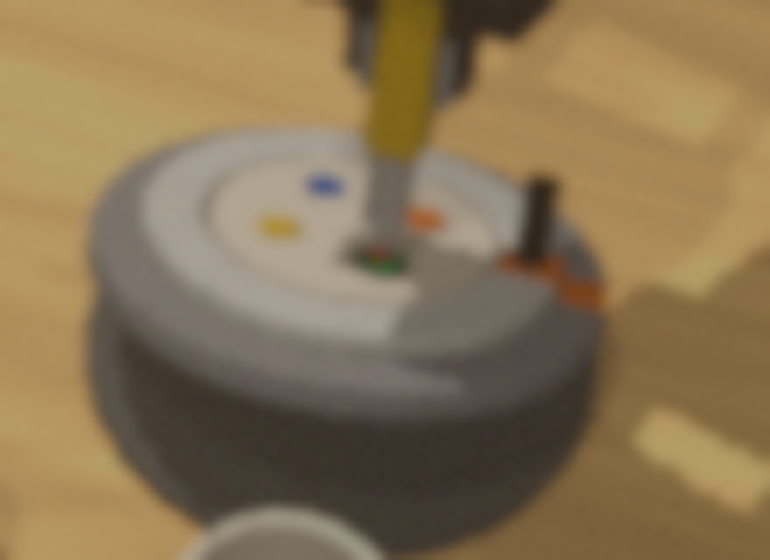

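```bash
python3 - <<'E'
from g import *
im,_=load('scene')
old=cv2.imread('pics/scene4.png') 
for c in(282,283,284,285):
    print(c,[(r,im[r,c].tolist()) for r in range(212,221)])
z=im.astype(int)
T=np.array([.6084,-.0039,.0814])
for s in(0,.004,.008,.018):print(s,proj('scene',T+s*n), proj('scene',T+s*n+.004*e1))
S=np.array([.609,-.0035,.0807])
print('spot',proj('scene',S),'up ring edge',proj('scene',S-.012*e1),proj('scene',S+.012*e1),proj('scene',S+.009*e1))
b=cv2.resize(old,(110,80),interpolation=cv2.INTER_AREA)[:,:,::-1]
for c in(282,283,284,285):
    print('old',c,[(r,b[r-180,c-230].tolist()) for r in range(213,221)])
E
```

```text
282 [(212, [135, 126, 111]), (213, [128, 118, 103]), (214, [114, 102, 87]), (215, [99, 82, 67]), (216, [80, 70, 48]), (217, [74, 78, 52]), (218, [103, 103, 80]), (219, [144, 135, 116]), (220, [165, 154, 134])]
283 [(212, [121, 111, 100]), (213, [117, 107, 94]), (214, [110, 95, 82]), (215, [103, 76, 63]), (216, [92, 68, 45]), (217, [76, 77, 45]), (218, [88, 97, 68]), (219, [130, 125, 104]), (220, [160, 149, 130])]
284 [(212, [112, 104, 94]), (213, [109, 100, 90]), (214, [108, 91, 80]), (215, [105, 76, 64]), (216, [95, 67, 48]), (217, [76, 78, 44]), (218, [78, 96, 61]), (219, [119, 118, 95]), (220, [155, 145, 125])]
285 [(212, [110, 102, 91]), (213, [106, 97, 87]), (214, [104, 91, 80]), (215, [99, 79, 66]), (216, [86, 70, 50]), (217, [69, 79, 45]), (218, [72, 92, 56]), (219, [114, 115, 91]), (220, [153, 143, 124])]
0 [283.67919597 216.51404039] [283.3285165  217.14953389]
0.004 [283.88286373 215.27513579] [283.53229252 215.9073087 ]
0.008 [284.08725421 214.03183495] [283.73679424 214.66065964]
0.018 [284.60141762 210.90419511] [284.25124902 211.52452675]
spot [283.72960221 216.87009949
[... 177 characters left out ...]
), (216, [91, 112, 75]), (217, [77, 106, 63]), (218, [101, 112, 80]), (219, [138, 131, 110]), (220, [160, 148, 129])]
old 283 [(213, [169, 156, 137]), (214, [157, 148, 128]), (215, [128, 131, 103]), (216, [88, 116, 74]), (217, [68, 110, 61]), (218, [86, 109, 71]), (219, [124, 122, 98]), (220, [153, 142, 123])]
old 284 [(213, [168, 156, 137]), (214, [158, 149, 129]), (215, [130, 132, 106]), (216, [92, 118, 76]), (217, [67, 112, 60]), (218, [76, 108, 64]), (219, [114, 117, 91]), (220, [148, 138, 119])]
old 285 [(213, [169, 157, 138]), (214, [161, 151, 132]), (215, [139, 135, 112]), (216, [102, 120, 83]), (217, [72, 111, 63]), (218, [76, 107, 64]), (219, [112, 116, 89]), (220, [147, 137, 118])]
```

```bash
python3 -m pendant '[[[-0.04,0,0.12],0,0.1],[[-0.04,0,0.12],0,0.1],[[-0.04,0,0.12],0,0.1],[[0.08,0.03,0.03],0,0.1],[[0.03,0,-0.09],0,0.1],[[0.03,0,-0.09],0,0.1],[[0.03,0,-0.09],0,0.1],[[0.03,0,-0.09],0,0.1],[[0,0,0],0,0.1],[[0,0,0],0,0.1]]';  for i in 1 2 3 4 5 6; do python3 -m pendant '[[[0,0,0],0,0.1],[[0,0,0],0,0.1]]' | grep -E "pos|ft";done; python3 look.py h;python3 - <<'E'
from g import *
im,_=load('scene')
for c in(282,283,284,285):
    print(c,[(r,im[r,c].tolist()) for r in range(213,221)])
im=load('scene')[0]; save(cv2.resize(im[170:230,255:315],None,fx=10,fy=10,interpolation=cv2.INTER_NEAREST),'scf.png')
E
```

```text
time_s: 15.45
position: [0.5794, -0.005, 0.1494]
tool_rot: [[0.998, -0.0, -0.062], [0.062, 0.0, 0.998], [-0.0, -1.0, 0.0]]
ft_force: [0.3, 0.6, 1.0]
grip_width: 0.0232
position: [0.5793, -0.005, 0.1496]
ft_force: [-0.3, 0.0, 1.9]
position: [0.5793, -0.005, 0.1496]
ft_force: [-0.8, 0.3, 1.0]
position: [0.5794, -0.005, 0.1495]
ft_force: [-1.0, -0.1, 2.0]
position: [0.5793, -0.005, 0.1495]
ft_force: [-0.6, 0.8, 2.1]
position: [0.5794, -0.005, 0.1495]
ft_force: [-1.3, -0.3, 1.0]
position: [0.5794, -0.005, 0.1495]
ft_force: [0.2, 0.2, 1.5]
16.55 [ 0.57937446 -0.00497016  0.14948413] [-0.04170743  0.07459187  0.64965188] 0.023280227935803227 93.54065352238973
282 [(213, [139, 127, 112]), (214, [125, 113, 99]), (215, [102, 90, 74]), (216, [81, 71, 51]), (217, [74, 73, 48]), (218, [101, 98, 78]), (219, [142, 133, 115]), (220, [166, 154, 135])]
283 [(213, [121, 112, 99]), (214, [112, 101, 89]), (215, [102, 84, 72]), (216, [94, 71, 54]), (217, [81, 69, 46]), (218, [91, 92, 68]), (219, [130, 123, 103]), (220, [160, 148, 130])]
284 [(213, [111, 102, 92]), (214, [105, 95, 85]), (215, [104, 85, 74]), (216, [99, 72, 58]), (217, [85, 70, 46]), (218, [82, 84, 58]), (219, [118, 113, 92]), (220, [155, 144, 126])]
285 [(213, [110, 102, 92]), (214, [105, 95, 85]), (215, [100, 86, 75]), (216, [92, 73, 57]), (217, [77, 69, 43]), (218, [76, 81, 55]), (219, [114, 108, 89]), (220, [154, 142, 124])]
```

View pics/scf.png

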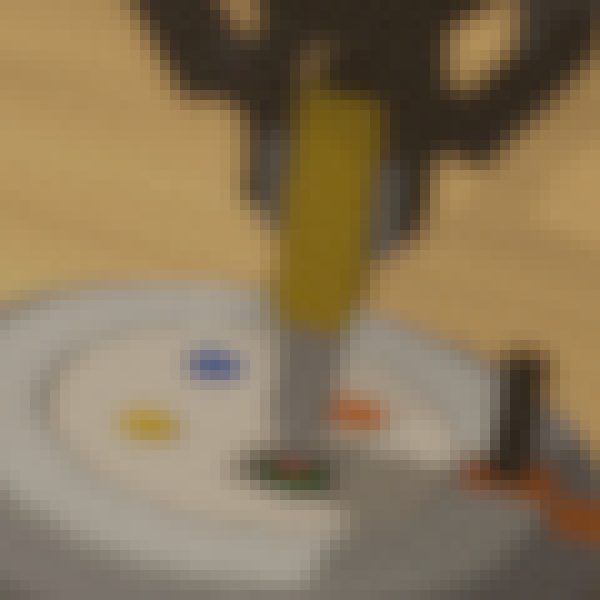

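```bash
python3 -c "
from rig import env
print(env.close_job()); s=env.observe(); print(s['time_s'],s['position'],s['ft_force'],s['grip_width'])"
```

```text
the job is handed in; nothing more can be done
None
the job is handed in; nothing more can be done
```

The job is handed in at about 16.6 s of the 58 s allowed, with the gauge still held on the green spot. The hand-in gives no verdict, so what follows rests on my own checks.

**What I did**
- **Ring:** I straddled the black peg and pushed the ring anticlockwise about 0.8 rad. In the top picture the stripe lined up with the orange mark to within about 0.03 rad. It still looked aligned in the last scene picture.
- **Gauge tilt:** The arm can only turn about the vertical, so I gripped the yellow gauge lightly and raised it until only the tip was in the hole. Pulling sideways then tilted it about 20° in the fingers. I tightened the grip to 80 N, lifted it clear, and turned it to match the slope.
- **Placing:** I pressed the tip onto the spot along the tile's normal. It looked 3–4 mm downhill of centre, so I lifted it, shifted 2.5 mm uphill and pressed again.

**Last checks**
- **Position:** In the scene view the tip sat near the centre of the spot, within about 2–3 mm. The arm hid the spot from the top camera, so only the scene camera confirmed this. The two cameras' estimates of the spot differed by about 4 mm along the slope.
- **Tilt:** I measured about 20° just after lifting, good to about 3°, against 20.1° for the tile. I did not measure it again after contact.
- **Press:** The force was about 2.9 N after taking off the gauge's weight, so the tip is about 7–8 mm in. Single readings varied by about 0.5 N.
- **Rest:** The arm was still and the gripper was closed on the gauge at 23 mm opening.
- **Surroundings:** The arm kept clear of the bystanders by plan, but I did not measure their positions again at the end.

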